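# Open the laser engraver's hood and click the engraving jig into its bed

### The job

Lift the laser engraver's tinted hood and swing it up past its spring's over-centre point, so that it stays fully open by itself. Then lay the long jig, the one with four rectangular pockets, across the bed between the two sprung catches and press it down, without dropping it in, until it lies flat on the bed and the catches at both ends have clicked over it. Do not knock the laser head, and leave the other things on the table where they are.

Things in the scene. Friction and masses are not known exactly. Their poses are not given: they have to be found in the camera images.
- engraver: Compact laser engraver: fixed open white tub, 320 mm deep (x), 360 wide (y), rim 80 mm over the table, hood on top. Origin: centre of its underside, on the table. -x is its front (screen, handle), +x the hinge side. Bed floor 35 mm over the table; at the back of the tub a gantry beam, top 77 mm over the table, front 74 mm behind the origin. In front of the laser head nothing inside is above 69 mm.
- hood: Tinted hood in a white frame, 0.55 kg. Origin: on the rim's level at mid-width, 155 mm in front of the hinge; axes as the engraver's when shut; the lift angle is the tilt of its z (0 shut, stop at 1.78 rad). An over-centre gas strut holds it shut: the handle takes about 9 N at first, nothing near 0.65 rad. Let go below that it falls shut; beyond 0.75 it swings by itself to the stop in 1 to 2 s.
- hood_handle (a point): Middle of the hood's bow handle: round steel bar, 12 mm diameter, 160 mm long, along the engraver's y, 44 mm in front of the hood's front edge (38 mm free gap behind the bar), 90 mm over the table when shut, free space below. It moves on a circle about the hinge axis, which is parallel to it, 349 mm behind and 8 mm below it when shut (82 mm over the table); at 0.75 rad it is about 0.33 m up.
- bed_seat (a point): On the bed floor, 35 mm over the table, 45 mm in front of the engraver's origin: centre of the seated jig's underside. Axes as the engraver's; the jig's length goes along y. Four steel locating studs, 8 mm diameter, tapered tips, 32 mm high, stand at x = +-38, y = +-62 mm (2 mm play before and behind the jig). Stems of the catches: inner faces at y = +-91.5 mm.
- catch_left (a joint): Sprung plastic catch at the +y end of the jig's place, 24 mm wide, 31 mm high over the bed. Angle (rad): 0 at rest, grows as it bends outwards, about 0.1 as the jig passes, back near 0 when it has clicked. Its top is a ramp leaning outwards, from 3 mm inside the jig's end at its foot to 4 mm outside at the top; its ledge, 10.5 mm over the bed, hooks over the jig's end tab.
- catch_right (a joint): The same catch at the -y end. A jig laid in place rests on the two ramps with its underside about 16 mm over the bed, perhaps a little tilted. Pressing it home takes 10 to 20 N on the middle; one end may click before the other and leave that other end about 15 mm up, to be pressed on its own.
- laser_head: Laser head: aluminium block 34 x 40 mm, top 108 mm over the table, parked anywhere along the gantry at the back of the bed, front face 85 mm behind bed_seat. It slides along the beam if pushed. Origin: centre of the block's underside, 56 mm over the table.
- jig: The long jig: aluminium plate 180 x 64 x 10 mm with a 5 mm plywood layer, 154 x 64 mm, that has four rectangular pockets in a row with a 10 mm bar between neighbours and leaves a bare 13 mm tab at each end; 15 mm thick in all, 0.2 to 0.45 kg. Lies flat on the table. Origin: centre of its underside; x its length, y its width. Either way round fits.
- jig_end_a (a point): Point on the jig's underside 85 mm from its centre along its +x.
- jig_end_b (a point): Point on the jig's underside 85 mm from its centre along its -x.
- short_jig: Bystander beside the long jig: a shorter jig 130 x 64 x 15 mm with two round pockets, for other blanks. Origin: centre of its underside, x the length.
- caliper: Bystander: digital caliper lying flat, 235 mm long, 14 mm high.
- spool: Bystander: small filament spool lying flat, 160 mm diameter, 46 mm high.
- alcohol: Bystander: white plastic bottle, 64 mm diameter, 170 mm high.
- scraper: Bystander: flat scraper, 215 mm long, 18 mm high.
- blank_tray: Bystander: grey open tray with wooden tags, 130 x 100 x 35 mm.
- goggles: Bystander: tinted safety glasses, 150 mm wide, 50 mm high.
There are look-alikes about, which are no part of the job. What is shaped like the jig but turquoise is not meant.

How it is judged:
On the way, in this order (a step that is already met when the one before it is completed fails the run):
1. the hood has swung up to its stop (lifted by more than 1.6 rad) (angle between hood's own z axis and vertical above 1.6 rad), for 0.3 s.
2. the jig lies flat on the bed (z of each of jig_end_a, jig_end_b in the frame of bed_seat below 0.003 m and horizontal distance between jig and bed_seat below 0.008 m), for 0.2 s.
At the end, for the whole second after the job is handed in: Hood standing open by itself (lifted over 1.6 rad); long jig at rest, right side up, flat in its place on the bed (both ends under 3 mm above the bed, centre within 8 mm of bed_seat, length along its y within 0.08 rad); both catches sprung back over its ends (under 0.03 rad) (all of step 2 and angle between hood's own z axis and vertical above 1.6 rad and angle between jig's own z axis and vertical below 0.05 rad and angle between the x axis of jig and the y axis of bed_seat, either way round below 0.08 rad and value of joint each of catch_left, catch_right below 0.03 rad and linear speed of jig below 0.02 m/s); the robot touches nothing.
It fails at once if the jig is dropped into the bed (faster than 0.6 m/s while over its place and less than 40 mm above it) (horizontal distance between jig and bed_seat below 0.03 m and z of jig in the frame of bed_seat below 0.04 m and linear speed of jig above 0.6 m/s).
It fails at once if the laser head is knocked along its beam (more than 8 mm) (distance of laser_head from where it was at the start of the episode above 0.008 m).
It fails at once if the short jig is moved more than 30 mm (distance of short_jig from where it was at the start of the episode above 0.03 m).
It fails at once if another thing on the table is moved more than 30 mm (distance of any of caliper, spool, alcohol, scraper, blank_tray, goggles from where it was at the start of the episode above 0.03 m).
It also fails if it takes over 72 s, if anything falls off the work surface, if the arm or the gripper's body presses on something with over 40 N, if the wrist force passes 120 N, or if a joint passes its speed limit or range.

### The arm

A 7-joint arm with a two-finger parallel gripper is mounted at the origin on the work surface. World frame = base frame: x ahead of the robot, y to its left, z up, the work surface at z = 0. Lengths are in m, angles in rad, forces in N, time in s.
With the tool pointing down it reaches from about 0.4 to 0.85 m from the base axis. Payload 4.4 kg.
Tool frame: the origin (TCP) lies on the centre line of the jaws, within the pads' length; the fingertips stand 8 mm ahead of it and the grasp point (between the pads) lies 11 mm behind it; z points along the fingers, x is the direction in which the jaws open and shut, and the axes are right-handed (so a half turn about z gives the same grasp; the last joint's range is limited). The gripper opens to 94 mm and grips with 3 to 60 N. Pads are 16 mm wide; open, the fingers measure 119 mm over their backs; the gripper's body (75 mm by 177 mm) begins 78 mm behind the grasp point.
Start: joints at [-1.328, 0.628, 0.038, 1.517, -0.027, 0.996, -0.02], TCP at [0.198, 0.619, 0.213] pointing down, gripper open.
Joint ranges: [-3.06, 3.06], [-0.37, 2.12], [-1.25, 1.32], [0.18, 2.47], [-1.1, 4.24], [0.23, 1.98], [-2.94, 2.94]. Speed limits (rad/s): [2.57, 2.57, 3.14, 3.14, 3.14, 3.14, 3.14].

### API

Orientations are given as a unit quaternion [w, x, y, z].
In Python, from station import bot, optics, finder gives the robot as it stands.
- The arm moves only by the tool move_arm, never from a script. Its argument "increments" is a list of rows, each an object of numbers: "tx", "ty", "tz": the shift along the tool's x, y, z in m; "twist": the turn about the tool's z in degrees. A call has exactly 8 rows; each row shifts and turns the commanded pose from where the row before left it, along the tool's axes as they then stand; what a row does not reach is not made up. A row lasts 1/12 s, in which the tool goes at most 41.7 mm and 7.16 degrees, less where a joint would pass 70% of its speed; a pose out of reach is approached as far as the arm can. A call is refused whole if a number of a shift passes 0.0417 or a number of a turn 7.16, either way. A call with a gripper value outside its range is refused whole. "claw" is the closure, from -1 (fully open) to 1 (shut), so that 0 is half open, set as the call begins (left out, the last holds). The fingers move at their own pace and stop on an object; the grip force is fixed at half the most. Time passes only in rows, so rows that do not move let the fingers close, or fill a call up. It gives the time, the measured TCP pose, the force and the opening at its end, in the units of the state.
- bot.read_state(): the state, without advancing time (a new reading comes with each control period).
- optics.camera(name): name is "scene" or "side" or "wrist"; returns a dict with "image" (420x560x3 uint8, blue, green, red), "z_map" (420x560 float32, m along the optical axis (not along the pixel's ray), 0 where there is no reading), "fx", "fy", "cx", "cy" (pixels), "k1" (the pictures are not rectified: a ray, as slopes to the right and down, at radius r is drawn at 1 + k1 r^2 times it, then the intrinsics apply), "camera_from_world" (4x4, takes a point from world to camera coordinates). Camera axes: x right, y down, z forward; pixel columns grow to the right and rows downward; lengths in m; the calibration is good to about 2 mm. A picture is of the moment at which its call begins.
- bot.close_job(): hands the job in, once; it reports no verdict.
Trained networks look in a picture, given as the dict that the camera call returned (one of the last four; its "shot" number tells which), for a name from the list of things; names that differ only in an ending like _2 or _b are one class to them, and where a whole thing is asked for, a point or a joint stands for the part that bears it (a point fixed in the world has none). Each returns a list of dicts, best first, with "confidence" (0 to 1); they miss things now and then, are a little off and sometimes report something else, mostly with a low value. They report only what shows in the picture. A call takes as long as a camera call. They do not tell look-alikes from the thing itself.
- finder.trace(thing, picture): "mask" (420x560 bool, what is visible of it) and "location" ([column, row] in pixels, amid what is visible of it).
- finder.tip_of(thing, picture): "location" ([column, row] in pixels: a listed point, or the origin of a listed thing).
The state is a dict: "time": time; "joint_pos": joint angles; "joint_vel": joint speeds; "joint_torque": joint torques, N m; "eef_pos": TCP position; "orientation": TCP orientation; "force": force on the tool from outside, world axes, zero at the start; "ft_torque": the same for the moment, N m; "width": finger opening in m.
Only numpy, scipy, OpenCV 4.12 (cv2) and the standard library are available. Lean on these libraries where they do the work, as an engineer would, in place of code of your own. Each camera call takes 0.05 s, during which the arm holds its last target. There are 200 camera calls.

## Working session

There is one attempt and no reset: what is moved stays moved. The work goes in short steps, Python scripts to look and compute and a tool call to move; the robot and the scene stay as the last step left them, time stands still between calls to the robot, and variables do not carry over. Pictures are saved under pics/ and viewed, about 8 in all and at most 12, crops included, and the job is handed in when it is done.

Besides the shell and the picture viewer there is one more tool, called after "Request:" as name(argument=value, ...) on one line, values as JSON. move_arm: Moves the arm, as the interface text tells. Its arguments: {"type":"object","properties":{"increments":{"type":"array","items":{"type":"object","properties":{"tx":{"type":"number"},"ty":{"type":"number"},"tz":{"type":"number"},"twist":{"type":"number"}}}},"claw":{"type":"number"}},"required":["increments"]}

```bash
mkdir -p pics; ls
cat > h.py <<'E'
import numpy as np, cv2
from station import bot, optics, finder
def ray(p,px):
    K=np.array([[p['fx'],0,p['cx']],[0,p['fy'],p['cy']],[0,0,1.]])
    u=np.array(px,float).reshape(-1,1,2)
    n=cv2.undistortPoints(u,K,np.array([p['k1'],0,0,0,0.])).reshape(-1,2)
    return np.c_[n,np.ones(len(n))]
def w(p,px,z=None,d=None):
    """pixels->world, by world height z or depth map"""
    r=ray(p,px);T=np.linalg.inv(p['camera_from_world']);o=T[:3,3];D=r@T[:3,:3].T
    if z is not None: s=(z-o[2])/D[:,2]
    else:
        q=np.round(np.array(px).reshape(-1,2)).astype(int); s=p['z_map'][q[:,1],q[:,0]]
    return o+D*s[:,None]
def maskpts(p,m):
    ys,xs=np.nonzero(m&(p['z_map']>0)); return w(p,np.c_[xs,ys])
E
python3 - <<'E'
from h import *
np.set_printoptions(precision=4,suppress=True)
s=bot.read_state();print(s['time'],s['eef_pos'],s['orientation'],s['width'],s['force'])
ims=[]
for c in ['scene','side']:
    p=optics.camera(c);cv2.imwrite(f'pics/{c}0.png',p['image']);np.savez(f'{c}0.npz',**p)
    print(c,np.linalg.inv(p['camera_from_world'])[:3,3])
    for t in ['hood_handle','bed_seat','jig','jig_end_a','laser_head','engraver','hood','short_jig']:
        for r in finder.tip_of(t,p)[:3]:
            print(t,round(r['confidence'],2),np.round(r['location']),w(p,r['location'])[0])
E
```

```text
pics
0.0 [0.1973 0.6187 0.2126] [ 0.0006  0.8074  0.5899 -0.0007] 0.09410259369914366 [ 0.0014  0.8979 -0.9199]
scene [1.8114 0.2496 1.1895]
hood_handle 0.58 [260. 226.] [ 0.5607 -0.0815  0.0977]
jig 0.95 [210. 188.] [ 0.2716 -0.3459  0.015 ]
jig 0.56 [219. 226.] [ 0.4741 -0.2525  0.0036]
jig_end_a 0.83 [207. 242.] [ 0.5632 -0.2707  0.0013]
jig_end_a 0.71 [230. 182.] [ 0.2194 -0.2801  0.0127]
jig_end_a 0.57 [224. 214.] [ 0.415  -0.2517  0.0102]
laser_head 0.23 [311. 273.] [0.7705 0.1182 0.1258]
engraver 0.85 [310. 272.] [0.7737 0.1154 0.1318]
hood 0.86 [309. 250.] [0.6785 0.0979 0.1297]
hood 0.5 [257. 228.] [ 0.5694 -0.0869  0.0986]
short_jig 0.95 [185. 220.] [ 0.4722 -0.3818  0.0149]
side [ 0.2708 -0.7281  1.0134]
hood_handle 0.78 [309. 220.] [ 0.5826 -0.0481  0.0188]
jig 0.65 [228. 353.] [ 0.2432 -0.3706  0.0104]
jig 0.63 [294. 296.] [ 0.4541 -0.2734  0.0079]
jig 0.29 [309. 340.] [ 0.448  -0.4044  0.0184]
jig_end_a 0.71 [327. 285.] [ 0.5519 -0.2726  0.0116]
jig_end_a 0.71 [270. 305.] [ 0.384  -0.2769  0.008 ]
jig_end_a 0.61 [205. 330.] [ 0.2006 -0.2941  0.0102]
engraver 0.6 [310. 184.] [0.6019 0.0109 0.1185]
engraver 0.31 [272. 306.] [ 0.3858 -0.2842  0.0117]
hood 0.85 [310. 172.] [0.6183 0.0495 0.1277]
hood 0.64 [296. 294.] [ 0.46   -0.2705  0.0126]
short_jig 0.64 [306. 341.] [ 0.4409 -0.4042  0.0153]
```

Run:
```python
import cv2,numpy as np
a=cv2.imread('pics/scene0.png');b=cv2.imread('pics/side0.png')
a=cv2.resize(a[140:350,130:410],(800,600),interpolation=cv2.INTER_CUBIC)
b=cv2.resize(b[80:395,140:560],(800,600),interpolation=cv2.INTER_CUBIC)
cv2.imwrite('pics/a.png',a);cv2.imwrite('pics/b.png',b)
```

```text
(no output)
```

View pics/a.png

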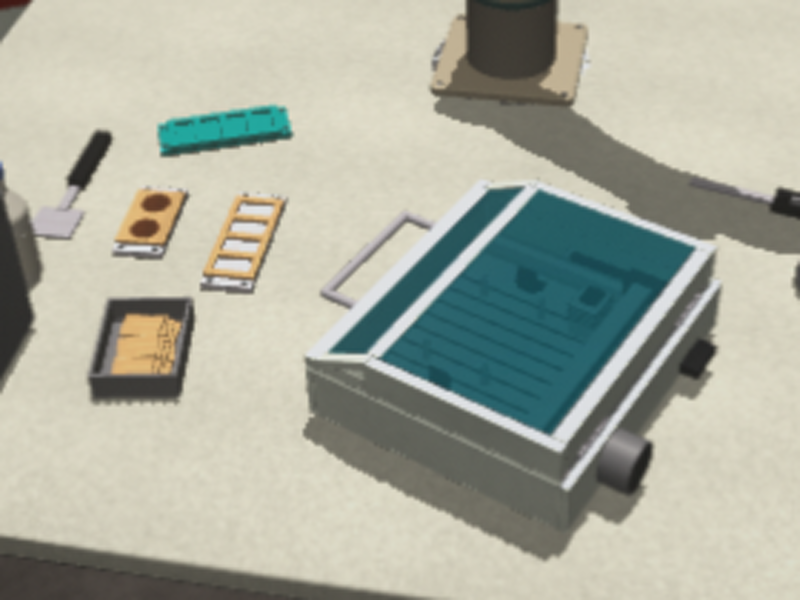

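View pics/b.png

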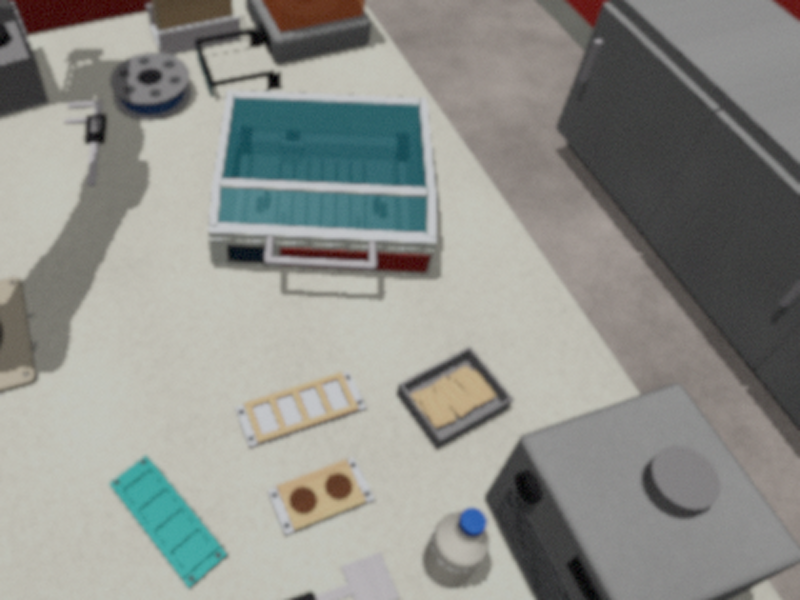

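Candidates in the side crop: the plywood jig with four pockets at (302,408), the short one with two round holes at (322,495), and the turquoise look-alike at (168,520). The four-pocket plywood jig fits, and the enlarged crop confirms it. Next I measure precisely.

Run:
```python
from h import *
np.set_printoptions(precision=4,suppress=True)
P={}
for c in ['scene','side']:
    p=dict(np.load(f'{c}0.npz'));
    for k in ('fx','fy','cx','cy','k1'):p[k]=float(p[k])
    P[c]=p
    ys,xs=np.mgrid[0:420,0:560]
    X=w(p,np.c_[xs.ravel(),ys.ravel()]); ok=p['z_map'].ravel()>0
    X=X[ok]
    # jig: 4..25mm above table in window
    j=X[(X[:,2]>.006)&(X[:,2]<.03)&(abs(X[:,0]-.465)<.13)&(abs(X[:,1]+.265)<.07)]
    print(c,'jig',len(j),cv2.minAreaRect(j[:,:2].astype(np.float32)),np.median(j[:,2]))
    e=X[(X[:,2]>.07)&(X[:,2]<.2)&(X[:,0]>.35)&(X[:,0]<1)&(X[:,1]<.45)&(X[:,1]>-.12)]
    print('eng',len(e),cv2.minAreaRect(e[:,:2].astype(np.float32)),np.percentile(e[:,2],[5,50,95]))
p=P['side']
# corner pixels read from the crops
q=lambda l:np.array(l)*.525+[140,80]
print('side handle',w(p,q([[268,262],[375,262]]),z=.09))
print('jig corners side',w(p,q([[240,409],[254,444],[366,407],[351,376]]),z=.010))
print('tub front corners top',w(p,q([[213,236],[435,240]]),z=.08), 'back',w(p,q([[232,93],[425,100]]),z=.13))
p=P['scene'];q=lambda l:np.array(l)*.35+[130,140]
print('scene handle',w(p,q([[325,293],[408,216]]),z=.09))
print('jig corners scene',w(p,q([[203,283],[248,290],[285,197],[243,194]]),z=.010))
print('tub back L/R',w(p,q([[568,490],[720,287],[307,362]]),z=.08))
```

```text
scene jig 607 ((0.48032844066619873, -0.2659498453140259), (0.22882497310638428, 0.13832883536815643), 1.6608649492263794) 0.01229783369929982
eng 9817 ((0.6375757455825806, 0.09514418244361877), (0.4078467786312103, 0.36694592237472534), 67.9754867553711) [0.079  0.1252 0.1305]
side jig 1432 ((0.465061753988266, -0.26965421438217163), (0.18035109341144562, 0.067216657102108), 1.1991231441497803) 0.011653031392077962
eng 9527 ((0.6257785558700562, 0.07361418008804321), (0.3650656044483185, 0.3598043918609619), 67.92570495605469) [0.0895 0.125  0.1292]
side handle [[ 0.4853 -0.0624  0.09  ]
 [ 0.6409 -0.1142  0.09  ]]
jig corners side [[ 0.3818 -0.246   0.01  ]
 [ 0.3848 -0.3036  0.01  ]
 [ 0.5563 -0.3003  0.01  ]
 [ 0.5547 -0.2464  0.01  ]]
tub front corners top [[ 0.4206  0.022   0.08  ]
 [ 0.7524 -0.0973  0.08  ]] back [[0.5333 0.2881 0.13  ]
 [0.8506 0.1614 0.13  ]]
scene handle [[ 0.6378 -0.1161  0.09  ]
 [ 0.4895 -0.0517  0.09  ]]
jig corners scene [[ 0.5592 -0.2931  0.01  ]
 [ 0.5624 -0.2355  0.01  ]
 [ 0.3807 -0.2385  0.01  ]
 [ 0.3834 -0.2943  0.01  ]]
tub back L/R [[ 0.8663  0.1826  0.08  ]
 [ 0.545   0.3164  0.08  ]
 [ 0.7372 -0.112   0.08  ]]
```

Request:
move_arm(increments=[{"twist": 4.3}, {"tx": -0.0215, "ty": 0.0252}, {"tx": -0.0215, "ty": 0.0252}, {"tx": -0.0215, "ty": 0.0252}, {"tx": -0.0215, "ty": 0.0252}, {"tx": -0.0215, "ty": 0.0252}, {"tx": -0.0215, "ty": 0.0252}, {"tx": -0.0215, "ty": 0.0252}], claw=0.19)

```text
schema error: expected keys tx, ty, tz, twist
```

Request:
move_arm(increments=[{"tx": -0.0215, "ty": 0.0252}, {"tx": -0.0215, "ty": 0.0252}, {"tx": -0.0215, "ty": 0.0252}, {"tx": -0.0215, "ty": 0.0252}, {"tx": -0.0215, "ty": 0.0252}, {"tx": -0.0215, "ty": 0.0252}, {"tx": -0.0215, "ty": 0.0252}, {"tx": -0.0215, "ty": 0.0252}])

```text
schema error: expected keys tx, ty, tz, twist
```

Request:
move_arm(increments=[{"tx": -0.0215, "ty": 0.0252}, {"tx": -0.0215, "ty": 0.0252}, {"tx": -0.0215, "ty": 0.0252}, {"tx": -0.0215, "ty": 0.0252}, {"tx": -0.0215, "ty": 0.0252}, {"tx": -0.0215, "ty": 0.0252}, {"tx": -0.0215, "ty": 0.0252}, {"tx": -0.0215, "ty": 0.0252}])

```text
schema error: expected keys tx, ty, tz, twist
```

```bash
cat >> h.py <<'E'
np.set_printoptions(precision=4,suppress=True)
def st():
    from scipy.spatial.transform import Rotation as R
    s=bot.read_state();q=s['orientation'];M=R.from_quat([*q[1:],q[0]]).as_matrix()
    print('t',round(s['time'],2),'tcp',s['eef_pos'],'xaz',np.degrees(np.arctan2(M[1,0],M[0,0])),'F',s['force'],'w',s['width'],'q',np.array(s['joint_pos']))
    return s,M
E
python3 - <<'E'
from h import *
s,M=st()
p=optics.camera('wrist');cv2.imwrite('pics/w1.png',p['image'])
for r in finder.tip_of('hood_handle',p): print(r['confidence'],r['location'],w(p,r['location']),w(p,r['location'],z=.09))
for r in finder.trace('hood_handle',p)[:1]:
  X=maskpts(p,r['mask']);print(r['confidence'],len(X),X.min(0),X.max(0))
E
```

```text
t 0.9 tcp [0.1975 0.6193 0.2135] xaz 72.30567605241943 F [-0.321  -0.9443 -0.3254] w 0.09353089339827021 q [-1.3278  0.6284  0.0385  1.5174 -0.027   0.9963 -0.02  ]
```

View pics/w1.png

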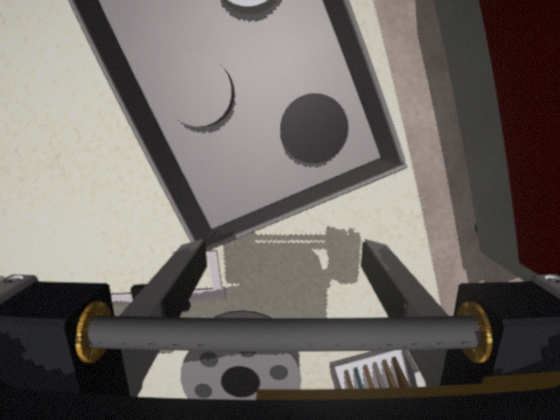

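The calls were refused because every row needs all four keys. The third picture only shows the start view, with a grey tray and the spool under the gripper.

Request:
move_arm(increments=[{"tx": 0, "ty": 0, "tz": 0, "twist": 4.3}, {"tx": -0.0215, "ty": 0.0252, "tz": 0, "twist": 0}, {"tx": -0.0215, "ty": 0.0252, "tz": 0, "twist": 0}, {"tx": -0.0215, "ty": 0.0252, "tz": 0, "twist": 0}, {"tx": -0.0215, "ty": 0.0252, "tz": 0, "twist": 0}, {"tx": -0.0215, "ty": 0.0252, "tz": 0, "twist": 0}, {"tx": -0.0215, "ty": 0.0252, "tz": 0, "twist": 0}, {"tx": -0.0215, "ty": 0.0252, "tz": 0, "twist": 0}], claw=0.19)

```text
time: 1.72
eef_pos: [0.3053, 0.4123, 0.2137]
orientation: [-0.0, 0.829, 0.559, 0.0]
force: [0.6, -0.5, -0.2]
width: 0.0439
```

Request:
move_arm(increments=[{"tx": -0.0215, "ty": 0.0252, "tz": 0, "twist": 0}, {"tx": -0.0215, "ty": 0.0252, "tz": 0, "twist": 0}, {"tx": -0.0215, "ty": 0.0252, "tz": 0, "twist": 0}, {"tx": -0.0215, "ty": 0.0252, "tz": 0, "twist": 0}, {"tx": -0.0215, "ty": 0.0252, "tz": 0, "twist": 0}, {"tx": -0.0215, "ty": 0.0252, "tz": 0, "twist": 0}, {"tx": -0.0215, "ty": 0.0252, "tz": 0, "twist": 0}, {"tx": -0.0215, "ty": 0.0252, "tz": 0, "twist": 0}])

```text
time: 2.38
eef_pos: [0.4279, 0.1773, 0.2137]
orientation: [0.0, 0.829, 0.559, 0.0]
force: [0.3, 0.1, 1.0]
width: 0.0384
```

Request:
move_arm(increments=[{"tx": -0.0215, "ty": 0.0252, "tz": 0, "twist": 0}, {"tx": -0.0215, "ty": 0.0252, "tz": 0, "twist": 0}, {"tx": -0.0215, "ty": 0.0252, "tz": 0, "twist": 0}, {"tx": -0.0215, "ty": 0.0252, "tz": 0, "twist": 0}, {"tx": -0.0215, "ty": 0.0252, "tz": 0, "twist": 0}, {"tx": -0.0215, "ty": 0.0252, "tz": 0, "twist": 0}, {"tx": -0.0215, "ty": 0.0252, "tz": 0, "twist": 0}, {"tx": -0.0215, "ty": 0.0252, "tz": 0, "twist": 0}])

```text
time: 3.05
eef_pos: [0.5504, -0.0579, 0.2137]
orientation: [0.0, 0.829, 0.559, 0.0]
force: [0.1, 0.9, -0.4]
width: 0.038
```

Run:
```python
from h import *
s,M=st()
p=optics.camera('wrist');cv2.imwrite('pics/w2.png',p['image'])
for r in finder.tip_of('hood_handle',p): print(r['confidence'],r['location'],w(p,r['location']),w(p,r['location'],z=.09))
for r in finder.trace('hood_handle',p)[:1]:
  X=maskpts(p,r['mask']);print(r['confidence'],len(X),X.min(0),X.max(0))
```

```text
t 3.05 tcp [ 0.5504 -0.0579  0.2137] xaz 68.0039637249097 F [ 0.0919  0.9269 -0.3802] w 0.03800623840196676 q [-0.032   0.4914  0.128   1.7932 -0.0796  0.8616  1.3198]
0.92 [259.1, 222.0] [[ 0.5547 -0.0828  0.0973]] [[ 0.5565 -0.0842  0.09  ]]
0.78 74624 [ 0.3896 -0.1517 -0.0018] [0.8608 0.3209 0.3375]
```

View pics/w2.png

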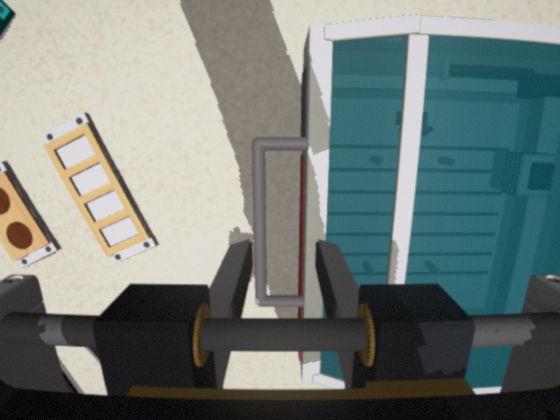

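Picture 4: the handle bar runs from about (258,143) to (262,300), and the jig is at (97,190).

Run:
```python
from h import *
p=optics.camera('wrist')
h=w(p,[[258,146],[262,298]],z=.09);print(h,h.mean(0));d=h[0]-h[1];print(np.degrees(np.arctan2(d[1],d[0])),np.linalg.norm(d))
j=w(p,[[46,142],[80,113],[156,244],[116,261]],z=.010);print('jig',j,j.mean(0))
g=w(p,[[310,36],[303,384]],z=.08);print(g)
X=maskpts(p,np.ones((420,560),bool))
k=X[(X[:,2]>.005)&(X[:,2]<.03)&(abs(X[:,0]-.465)<.12)&(abs(X[:,1]+.27)<.05)]
print(cv2.minAreaRect(k[:,:2].astype(np.float32)))
tcp=bot.read_state()['eef_pos'];a=np.radians(68);D=h.mean(0)-tcp
print('tool dx,dy',D[:2]@[np.cos(a),np.sin(a)],D[:2]@[np.sin(a),-np.cos(a)])
```

```text
[[ 0.4895 -0.058   0.09  ]
 [ 0.6332 -0.1162  0.09  ]] [ 0.5614 -0.0871  0.09  ]
157.9616323112422 0.15501256552451215
jig [[ 0.3855 -0.3007  0.01  ]
 [ 0.3742 -0.2432  0.01  ]
 [ 0.5531 -0.2343  0.01  ]
 [ 0.5539 -0.2956  0.01  ]] [ 0.4667 -0.2685  0.01  ]
[[ 0.4186  0.0217  0.08  ]
 [ 0.7632 -0.1204  0.08  ]]
((0.46636757254600525, -0.2677549719810486), (0.18025019764900208, 0.06677065789699554), 1.125406265258789)
tool dx,dy -0.023566095320606727 0.02218958869499022
```

Request:
move_arm(increments=[{"tx": -0.012, "ty": 0.011, "tz": 0, "twist": 0}, {"tx": -0.0116, "ty": 0.0112, "tz": 0, "twist": 0}, {"tx": 0, "ty": 0, "tz": 0.025, "twist": 0}, {"tx": 0, "ty": 0, "tz": 0.025, "twist": 0}, {"tx": 0, "ty": 0, "tz": 0.025, "twist": 0}, {"tx": 0, "ty": 0, "tz": 0.025, "twist": 0}, {"tx": 0, "ty": 0, "tz": 0.02, "twist": 0}, {"tx": 0, "ty": 0, "tz": 0.014, "twist": 0}])

```text
time: 3.92
eef_pos: [0.56, -0.0838, 0.0776]
orientation: [-0.001, 0.828, 0.56, -0.001]
force: [0.6, -0.1, -0.2]
width: 0.0379
```

Request:
move_arm(increments=[{"tx": 0, "ty": 0, "tz": 0, "twist": 0}, {"tx": 0, "ty": 0, "tz": 0, "twist": 0}, {"tx": 0, "ty": 0, "tz": 0, "twist": 0}, {"tx": 0, "ty": 0, "tz": 0, "twist": 0}, {"tx": 0, "ty": 0, "tz": 0, "twist": 0}, {"tx": 0, "ty": 0, "tz": 0, "twist": 0}, {"tx": 0, "ty": 0, "tz": 0, "twist": 0}, {"tx": 0, "ty": 0, "tz": 0, "twist": 0}], claw=1)

```text
time: 4.58
eef_pos: [0.5617, -0.0877, 0.0807]
orientation: [0.001, 0.829, 0.559, 0.0]
force: [-3.1, -2.6, 6.7]
width: 0.011
```

```bash
python3 -c "
import numpy as np
R=.3491;f=.023+np.arange(0,1.71,.05)
for k in range(len(f)-1): print(round(.05*k+.05,2),round(R*(np.cos(f[k])-np.cos(f[k+1])),4),round(-R*(np.sin(f[k+1])-np.sin(f[k])),4))"
```

```text
0.05 0.0008 -0.0174
0.1 0.0017 -0.0174
0.15 0.0026 -0.0173
0.2 0.0034 -0.0171
0.25 0.0043 -0.0169
0.3 0.0051 -0.0167
0.35 0.006 -0.0164
0.4 0.0068 -0.0161
0.45 0.0076 -0.0157
0.5 0.0083 -0.0153
0.55 0.0091 -0.0149
0.6 0.0098 -0.0144
0.65 0.0105 -0.0139
0.7 0.0112 -0.0134
0.75 0.0119 -0.0128
0.8 0.0125 -0.0122
0.85 0.0131 -0.0115
0.9 0.0136 -0.0109
0.95 0.0142 -0.0102
1.0 0.0147 -0.0095
1.05 0.0151 -0.0087
1.1 0.0155 -0.0079
1.15 0.0159 -0.0072
1.2 0.0163 -0.0064
1.25 0.0166 -0.0055
1.3 0.0168 -0.0047
1.35 0.017 -0.0039
1.4 0.0172 -0.003
1.45 0.0173 -0.0021
1.5 0.0174 -0.0013
1.55 0.0174 -0.0004
1.6 0.0174 0.0005
1.65 0.0174 0.0013
1.7 0.0173 0.0022
```

Request:
move_arm(increments=[{"tx": 0.0008, "ty": 0, "tz": -0.0174, "twist": 0}, {"tx": 0.0017, "ty": 0, "tz": -0.0174, "twist": 0}, {"tx": 0.0026, "ty": 0, "tz": -0.0173, "twist": 0}, {"tx": 0.0034, "ty": 0, "tz": -0.0171, "twist": 0}, {"tx": 0.0043, "ty": 0, "tz": -0.0169, "twist": 0}, {"tx": 0.0051, "ty": 0, "tz": -0.0167, "twist": 0}, {"tx": 0.006, "ty": 0, "tz": -0.0164, "twist": 0}, {"tx": 0.0068, "ty": 0, "tz": -0.0161, "twist": 0}])

```text
time: 5.25
eef_pos: [0.5727, -0.0604, 0.2154]
orientation: [0.001, 0.829, 0.559, -0.001]
force: [1.4, -5.8, -4.7]
width: 0.0111
```

Request:
move_arm(increments=[{"tx": 0.0076, "ty": 0, "tz": -0.0157, "twist": 0}, {"tx": 0.0083, "ty": 0, "tz": -0.0153, "twist": 0}, {"tx": 0.0091, "ty": 0, "tz": -0.0149, "twist": 0}, {"tx": 0.0098, "ty": 0, "tz": -0.0144, "twist": 0}, {"tx": 0.0105, "ty": 0, "tz": -0.0139, "twist": 0}, {"tx": 0.0112, "ty": 0, "tz": -0.0134, "twist": 0}, {"tx": 0.0119, "ty": 0, "tz": -0.0128, "twist": 0}, {"tx": 0.0125, "ty": 0, "tz": -0.0122, "twist": 0}])

```text
time: 5.92
eef_pos: [0.6025, 0.0122, 0.3294]
orientation: [0.003, 0.83, 0.558, -0.002]
force: [-3.9, -9.0, 7.0]
width: 0.0109
```

Request:
move_arm(increments=[{"tx": 0.0131, "ty": 0, "tz": -0.0115, "twist": 0}, {"tx": 0.0136, "ty": 0, "tz": -0.0109, "twist": 0}, {"tx": 0.0142, "ty": 0, "tz": -0.0102, "twist": 0}, {"tx": 0.0147, "ty": 0, "tz": -0.0095, "twist": 0}, {"tx": 0.0151, "ty": 0, "tz": -0.0087, "twist": 0}, {"tx": 0.0155, "ty": 0, "tz": -0.0079, "twist": 0}, {"tx": 0.0159, "ty": 0, "tz": -0.0072, "twist": 0}, {"tx": 0.0163, "ty": 0, "tz": -0.0064, "twist": 0}])

```text
time: 6.58
eef_pos: [0.6492, 0.1264, 0.4033]
orientation: [0.002, 0.829, 0.559, 0.003]
force: [2.6, -0.1, 4.0]
width: 0.0106
```

Request:
move_arm(increments=[{"tx": 0.0166, "ty": 0, "tz": -0.0055, "twist": 0}, {"tx": 0.0168, "ty": 0, "tz": -0.0047, "twist": 0}, {"tx": 0.017, "ty": 0, "tz": -0.0039, "twist": 0}, {"tx": 0.0172, "ty": 0, "tz": -0.003, "twist": 0}, {"tx": 0.0173, "ty": 0, "tz": -0.0021, "twist": 0}, {"tx": 0.0174, "ty": 0, "tz": -0.0013, "twist": 0}, {"tx": 0.0174, "ty": 0, "tz": -0.0004, "twist": 0}, {"tx": 0.0174, "ty": 0, "tz": 0.0005, "twist": 0}])

```text
time: 7.25
eef_pos: [0.7015, 0.2552, 0.4211]
orientation: [0.001, 0.829, 0.559, 0.003]
force: [7.6, 0.5, -1.3]
width: 0.0107
```

Request:
move_arm(increments=[{"tx": 0.0174, "ty": 0, "tz": 0.0013, "twist": 0}, {"tx": 0.01, "ty": 0, "tz": 0.001, "twist": 0}, {"tx": 0.0, "ty": 0, "tz": 0, "twist": 0}, {"tx": 0.0, "ty": 0, "tz": 0, "twist": 0}, {"tx": 0.0, "ty": 0, "tz": 0, "twist": 0}, {"tx": 0.0, "ty": 0, "tz": 0, "twist": 0}, {"tx": 0.0, "ty": 0, "tz": 0, "twist": 0}, {"tx": 0.0, "ty": 0, "tz": 0, "twist": 0}])

```text
time: 7.92
eef_pos: [0.7119, 0.2811, 0.4178]
orientation: [0.0, 0.829, 0.56, 0.004]
force: [9.2, 3.3, -2.6]
width: 0.0116
```

Request:
move_arm(increments=[{"tx": 0, "ty": 0, "tz": 0, "twist": 0}, {"tx": 0, "ty": 0, "tz": 0, "twist": 0}, {"tx": 0, "ty": 0, "tz": 0, "twist": 0}, {"tx": 0.0, "ty": 0, "tz": -0.015, "twist": 0}, {"tx": 0.0, "ty": 0, "tz": -0.02, "twist": 0}, {"tx": 0.0, "ty": 0, "tz": -0.02, "twist": 0}, {"tx": 0.0, "ty": 0, "tz": -0.02, "twist": 0}, {"tx": 0.0, "ty": 0, "tz": 0, "twist": 0}], claw=-1)

```text
time: 8.58
eef_pos: [0.7099, 0.2803, 0.4971]
orientation: [0.0, 0.829, 0.56, 0.004]
force: [-0.4, -1.1, 0.3]
width: 0.0609
```

Run:
```python
from h import *
s,M=st()
p=optics.camera('side');np.savez('side1.npz',**p);q=optics.camera('scene');np.savez('scene1.npz',**q)
cv2.imwrite('pics/s1.png',np.vstack([p['image'][60:360,60:460],q['image'][60:360,60:460]]))
cv2.imwrite('pics/s1.png',cv2.resize(np.hstack([p['image'][60:360,100:450],q['image'][60:360,130:480]]),(800,343)))
```

```text
t 8.58 tcp [0.7099 0.2803 0.4971] xaz 68.0820114074851 F [-0.4054 -1.0995  0.2522] w 0.060884452896710635 q [-0.4355  0.8142  0.1269  0.3744 -0.1005  1.9473  0.8023]
```

View pics/s1.png

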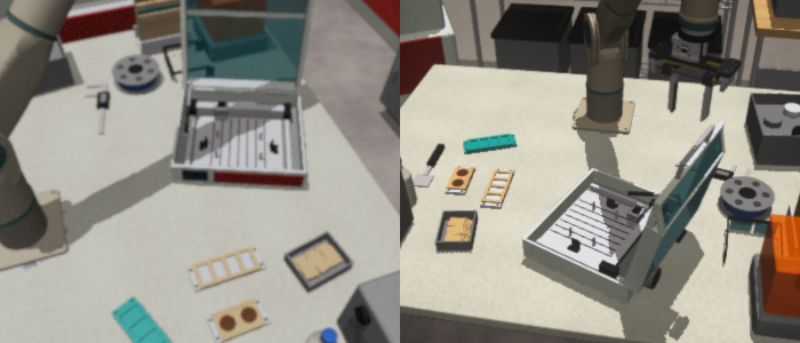

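Picture 5: the hood stands open and clear of the gripper. The catches show at about (203,145) and (274,147) in the side half. Next I locate the seat.

Run:
```python
from h import *
a=np.radians(68);ex=np.array([np.cos(a),np.sin(a)]);ey=np.array([-ex[1],ex[0]])
c0=np.array([.5614,-.0871])+.194*ex; print('c guess',c0)
for c in ['side','scene']:
    p=dict(np.load(f'{c}1.npz'))
    for k in ('fx','fy','cx','cy','k1'):p[k]=float(p[k])
    ys,xs=np.mgrid[0:420,0:560]
    X=w(p,np.c_[xs.ravel(),ys.ravel()]);ok=(p['z_map']>0).ravel();im=p['image'].reshape(-1,3)
    L=np.c_[(X[:,:2]-c0)@ex,(X[:,:2]-c0)@ey,X[:,2]]
    r=ok&(L[:,2]>.074)&(L[:,2]<.086)&(abs(L[:,0])<.2)&(abs(L[:,1])<.21)
    rr=r&(L[:,0]<.05);print(c,'rim',np.percentile(L[rr,0],[1,99]),np.percentile(L[rr,1],[1,99]),cv2.minAreaRect(X[rr,:2].astype(np.float32)))
    for nm,lo,hi in [('L',.06,.14),('R',-.14,-.06)]:
        m=ok&(abs(L[:,0]+.045)<.04)&(L[:,1]>lo)&(L[:,1]<hi)&(L[:,2]>.042)&(L[:,2]<.075)&(im.max(1)<70)
        if m.sum(): print(nm,m.sum(),L[m].mean(0),np.percentile(L[m],[2,98],axis=0).round(3).tolist())
    m=ok&(abs(L[:,0]+.045)<.06)&(abs(L[:,1])<.08)&(L[:,2]>.05)&(L[:,2]<.075); 
    if m.sum(): print('studs',m.sum(),L[m].round(3)[:40].tolist())
    P={**p,'shot':p['shot'].item()}
    for t in ['bed_seat','catch_left','catch_right','laser_head']:
        try:
            for r in finder.tip_of(t,P)[:2]: 
                x=w(p,r['location'],z=.035 if t=='bed_seat' else None)[0];print(t,r['confidence'],x,(x[:2]-c0)@ex,(x[:2]-c0)@ey)
        except Exception as e: print(e)
```

```text
c guess [0.6341 0.0928]
side rim [-0.1529  0.0486] [-0.1791  0.1803] ((0.6139203310012817, 0.04440532624721527), (0.2046433836221695, 0.3612876236438751), 67.93292999267578)
L 24 [-0.0408  0.095   0.0538] [[-0.049, 0.09, 0.043], [-0.028, 0.105, 0.066]]
R 17 [-0.044  -0.0958  0.0529] [[-0.049, -0.106, 0.042], [-0.033, -0.091, 0.065]]
studs 34 [[0.001, 0.063, 0.069], [-0.001, 0.062, 0.067], [0.001, 0.066, 0.06], [-0.002, 0.062, 0.062], [-0.001, 0.059, 0.061], [0.003, -0.062, 0.065], [-0.003, 0.062, 0.058], [0.001, 0.059, 0.054], [0.002, -0.059, 0.062], [0.0, -0.062, 0.064], [-0.002, 0.066, 0.053], [0.001, 0.062, 0.05], [-0.001, -0.059, 0.059], [-0.004, -0.062, 0.063], [-0.003, -0.059, 0.057], [-0.001, -0.063, 0.055], [-0.004, -0.063, 0.053], [-0.072, 0.065, 0.062], [-0.073, 0.062, 0.064], [-0.073, 0.065, 0.059], [-0.075, 0.062, 0.062], [-0.077, 0.065, 0.059], [-0.075, 0.062, 0.057], [-0.074, -0.061, 0.065], [-0.076, 0.065, 0.053], [-0.076, 0.062, 0.053], [-0.076, -0.058, 0.062], [-0.078, -0.061, 0.064], [-0.069, -0.065, 0.054], [-0.079, 0.061, 0.051], [-0.075, -0.059, 0.056], [-0.078, 
[... 1558 characters left out ...]
2, 0.065], [0.004, -0.067, 0.066], [0.001, -0.056, 0.055], [0.004, -0.066, 0.061], [0.005, -0.062, 0.058], [0.003, -0.065, 0.055], [0.007, -0.065, 0.057], [0.004, -0.066, 0.053]]
bed_seat 0.63 [0.6256 0.058  0.035 ] -0.03538230717585739 -0.005141138303758849
it knows: alcohol, bed_seat, blank_tray, caliper, engraver, goggles, hood, hood_handle, jig, jig_end, laser_head, scraper, short_jig, spool
it knows: alcohol, bed_seat, blank_tray, caliper, engraver, goggles, hood, hood_handle, jig, jig_end, laser_head, scraper, short_jig, spool
laser_head 0.53 [0.6299 0.1717 0.0691] 0.07158834217508114 0.03346672472584714
laser_head 0.37 [ 0.6992 -0.305   0.0175] -0.3443774689223851 -0.20936209431083305
```

Request:
move_arm(increments=[{"tx": -0.03, "ty": -0.005, "tz": 0, "twist": 0}, {"tx": -0.03, "ty": -0.005, "tz": 0, "twist": 0}, {"tx": -0.03, "ty": -0.005, "tz": 0.02, "twist": 0}, {"tx": -0.03, "ty": -0.005, "tz": 0.028, "twist": 0}, {"tx": -0.03, "ty": -0.005, "tz": 0.028, "twist": 0}, {"tx": -0.03, "ty": -0.005, "tz": 0.028, "twist": 0}, {"tx": -0.03, "ty": -0.005, "tz": 0.028, "twist": 0}, {"tx": -0.03, "ty": -0.005, "tz": 0.028, "twist": 0}])

```text
time: 9.55
eef_pos: [0.5801, 0.0708, 0.3313]
orientation: [-0.0, 0.829, 0.559, -0.0]
force: [0.2, -0.2, -0.5]
width: 0.0943
```

Request:
move_arm(increments=[{"tx": 0, "ty": 0, "tz": 0.028, "twist": 0}, {"tx": 0, "ty": 0, "tz": 0.028, "twist": 0}, {"tx": 0, "ty": 0, "tz": 0, "twist": 0}, {"tx": 0, "ty": 0, "tz": 0, "twist": 0}, {"tx": 0, "ty": 0, "tz": 0, "twist": 0}, {"tx": 0, "ty": 0, "tz": 0, "twist": 0}, {"tx": 0, "ty": 0, "tz": 0, "twist": 0}, {"tx": 0, "ty": 0, "tz": 0, "twist": 0}])

```text
time: 10.22
eef_pos: [0.5832, 0.0723, 0.278]
orientation: [0.0, 0.829, 0.559, 0.001]
force: [0.1, -0.4, 0.4]
width: 0.094
```

Run:
```python
from h import *
s,M=st()
p=optics.camera('wrist');np.savez('w3.npz',**p);cv2.imwrite('pics/w3.png',cv2.resize(p['image'],(784,588),interpolation=cv2.INTER_CUBIC))
T=np.linalg.inv(p['camera_from_world']);print(T[:3])
for r in finder.tip_of('bed_seat',p): print(r['confidence'],r['location'],w(p,r['location'],z=.035))
```

```text
t 10.22 tcp [0.5832 0.0723 0.278 ] xaz 68.02910444005674 F [ 0.0703 -0.3839  0.4046] w 0.09400694808706142 q [-0.2547  0.4739  0.1287  1.6184 -0.0676  1.0514  1.0807]
[[ 0.3755  0.8957  0.2381  0.5157]
 [ 0.9268 -0.3631 -0.0956  0.1012]
 [ 0.0008  0.2565 -0.9665  0.4497]]
0.67 [281.5, 211.3] [[0.6168 0.0577 0.035 ]]
```

View pics/w3.png

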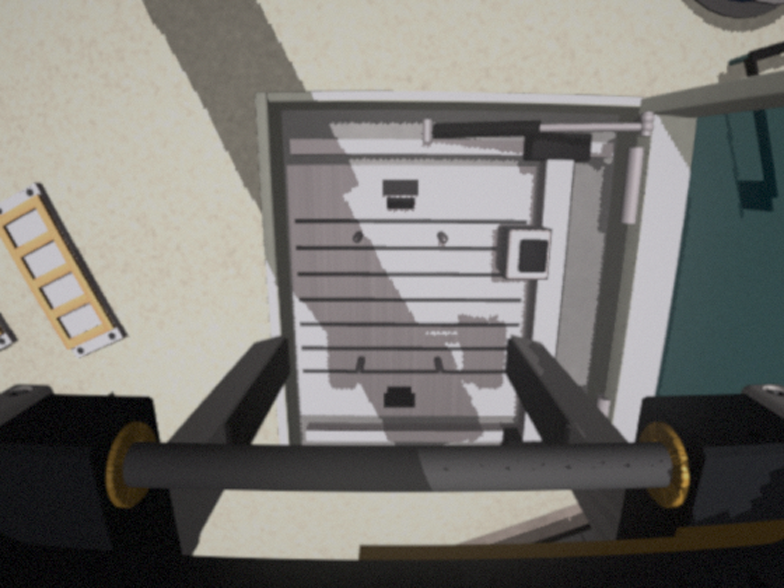

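Picture 6: the catches are at (400,190) and (399,396), the studs near (357,237), (442,237), (360,362) and (438,362), and the laser head is at (527,253). I take one crop for precise stud tips.

Run:
```python
import cv2,numpy as np
im=np.load('w3.npz')['image'][115:303,230:345]
cv2.imwrite('pics/w3c.png',cv2.resize(im,None,fx=3.15,fy=3.15,interpolation=cv2.INTER_CUBIC))
```

```text
(no output)
```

View pics/w3c.png

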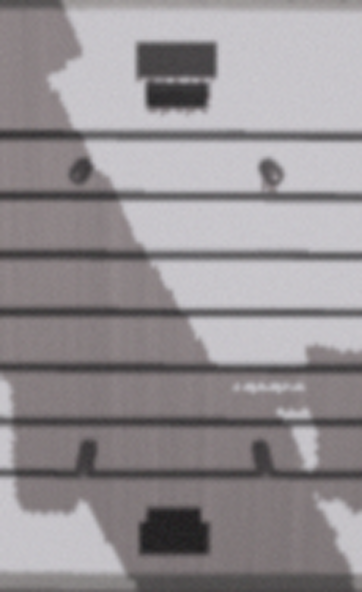

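Run:
```python
from h import *
p=dict(np.load('w3.npz'))
for k in ('fx','fy','cx','cy','k1'):p[k]=float(p[k])
T=np.linalg.inv(p['camera_from_world'])
a=np.radians(68);ex=np.array([np.cos(a),np.sin(a)]);ey=np.array([-ex[1],ex[0]])
c=np.array([.6208,.0599])
f=lambda l,z:(lambda X:print(z,np.c_[(X[:,:2]-c)@ex,(X[:,:2]-c)@ey],'mean',((X[:,:2]-c)@ex).mean(),((X[:,:2]-c)@ey).mean()))(w(p,np.array(l)/3.15+[230,115],z=z))
f([[78,176],[273,177],[85,468],[265,468]],.065)
f([[83,163],[268,164],[91,444],[259,444]],.037)
print('catch top (outer body) then bottom');f([[137,78],[216,78],[140,553],[209,553]],.06)
f([[137,42],[216,42]],.066)
X=maskpts(p,np.ones((420,560),bool));L=np.c_[(X[:,:2]-c)@ex,(X[:,:2]-c)@ey,X[:,2]]
for sx in(-.038,.038):
  for sy in(-.062,.062):
    m=(abs(L[:,0]-sx)<.012)&(abs(L[:,1]-sy)<.012)&(L[:,2]>.05)&(L[:,2]<.07);print(sx,sy,m.sum(),L[m].mean(0))
r=(L[:,2]>.076)&(L[:,2]<.084)&(L[:,0]<.1)&(L[:,0]>-.2)&(abs(L[:,1])<.2);print('rim',np.percentile(L[r,0],1),np.percentile(L[r,1],[1,99]))
b=(abs(L[:,0])<.1)&(abs(L[:,1])<.05);print('bed z',np.median(L[b,2]))
m=(L[:,2]>.1)&(L[:,2]<.115)&(abs(L[:,0]-.1)<.05)&(abs(L[:,1])<.15);print('head',np.percentile(L[m],[2,98],axis=0))
r=(L[:,2]>.076)&(L[:,2]<.084)&(L[:,0]<-.07)&(L[:,0]>-.2)&(abs(L[:,1])<.2);print(cv2.minAreaRect(X[r,:2].astype(np.float32)))
```

```text
0.065 [[-0.0356  0.0615]
 [ 0.0394  0.0611]
 [-0.0357 -0.0601]
 [ 0.0392 -0.0602]] mean 0.0018238883821309615 0.000595119037535936
0.037 [[-0.036   0.0632]
 [ 0.0402  0.0627]
 [-0.0353 -0.0611]
 [ 0.0392 -0.0612]] mean 0.0020259459136526548 0.0008829380283173534
catch top (outer body) then bottom
0.06 [[-0.0128  0.0983]
 [ 0.0173  0.0983]
 [-0.0133 -0.1023]
 [ 0.0165 -0.1024]] mean 0.00193985712971146 -0.00202024190388634
0.066 [[-0.0125  0.1117]
 [ 0.0169  0.1117]] mean 0.0022025344895074657 0.11169499636493523
-0.038 -0.062 44 [-0.0366 -0.0602  0.0601]
-0.038 0.062 39 [-0.0358  0.0628  0.0618]
0.038 -0.062 44 [ 0.0386 -0.0607  0.0601]
0.038 0.062 40 [0.039  0.0621 0.0619]
rim -0.11281894157140243 [-0.1229  0.1796]
bed z 0.10130093849140526
head [[0.0875 0.0359 0.1002]
 [0.1408 0.1497 0.1099]]
((0.5610660910606384, -0.020883910357952118), (0.04232862964272499, 0.31109315156936646), 65.66341400146484)
```

Request:
move_arm(increments=[{"tx": -0.04, "ty": -0.0025, "tz": 0, "twist": 0}, {"tx": -0.04, "ty": -0.0025, "tz": 0, "twist": 0}, {"tx": -0.04, "ty": -0.0025, "tz": 0, "twist": 0}, {"tx": -0.04, "ty": -0.0025, "tz": 0, "twist": 0}, {"tx": -0.04, "ty": -0.0025, "tz": 0, "twist": 0}, {"tx": -0.04, "ty": -0.0025, "tz": 0, "twist": 0}, {"tx": -0.04, "ty": -0.0025, "tz": 0, "twist": 0}, {"tx": -0.04, "ty": -0.0025, "tz": 0, "twist": 0}])

```text
time: 10.98
eef_pos: [0.4432, -0.2188, 0.2773]
orientation: [0.0, 0.829, 0.559, 0.0]
force: [0.6, -0.2, -0.2]
width: 0.0937
```

Request:
move_arm(increments=[{"tx": -0.036, "ty": -0.0025, "tz": 0, "twist": 0}, {"tx": -0.02, "ty": 0, "tz": 0.013, "twist": 0}, {"tx": 0, "ty": 0, "tz": 0.025, "twist": -6.1}, {"tx": 0, "ty": 0, "tz": 0.025, "twist": -6}, {"tx": 0, "ty": 0, "tz": 0.015, "twist": -6}, {"tx": 0, "ty": 0, "tz": 0, "twist": -5}, {"tx": 0, "ty": 0, "tz": 0, "twist": 0}, {"tx": 0, "ty": 0, "tz": 0, "twist": 0}])

```text
time: 11.65
eef_pos: [0.421, -0.2685, 0.1991]
orientation: [0.0, 0.701, 0.713, 0.0]
force: [0.0, -0.0, 0.3]
width: 0.0938
```

Run:
```python
from h import *
s,M=st()
p=optics.camera('wrist');np.savez('w4.npz',**p);cv2.imwrite('pics/w4.png',cv2.resize(p['image'],(784,588),interpolation=cv2.INTER_CUBIC))
X=maskpts(p,np.ones((420,560),bool))
k=X[(X[:,2]>.005)&(X[:,2]<.03)&(abs(X[:,0]-.465)<.12)&(abs(X[:,1]+.27)<.05)]
print(len(k),cv2.minAreaRect(k[:,:2].astype(np.float32)))
for t in('jig','jig_end_a'):
  for r in finder.tip_of(t,p): print(t,r['confidence'],r['location'],w(p,r['location'],z=.010))
for r in finder.trace('jig',p)[:2]:
  X=w(p,np.argwhere(r['mask'])[:,::-1],z=.010);print(r['confidence'],cv2.minAreaRect(X[:,:2].astype(np.float32)))
```

```text
t 11.65 tcp [ 0.421  -0.2685  0.1991] xaz 90.94883366870829 F [ 0.0082 -0.0022  0.3364] w 0.09377294358645297 q [ 0.4443  0.4352  0.0946  1.9491 -0.0581  0.7592  2.1596]
7815 ((0.4659231901168823, -0.26791658997535706), (0.1788843870162964, 0.06426428258419037), 1.131484866142273)
jig 0.95 [197.5, 24.8] [[ 0.2436 -0.3601  0.01  ]]
jig 0.72 [285.1, 227.2] [[ 0.4633 -0.265   0.01  ]]
jig_end_a 0.81 [282.4, 156.9] [[ 0.3805 -0.2694  0.01  ]]
jig_end_a 0.69 [281.9, 290.2] [[ 0.5467 -0.2676  0.01  ]]
jig_end_a 0.56 [127.4, 60.0] [[ 0.2778 -0.4378  0.01  ]]
0.67 ((0.24216507375240326, -0.3632109761238098), (0.07015810906887054, 0.18207690119743347), 22.321334838867188)
0.56 ((0.46552953124046326, -0.2685863971710205), (0.17918658256530762, 0.06618016213178635), 1.2214213609695435)
```

View pics/w4.png

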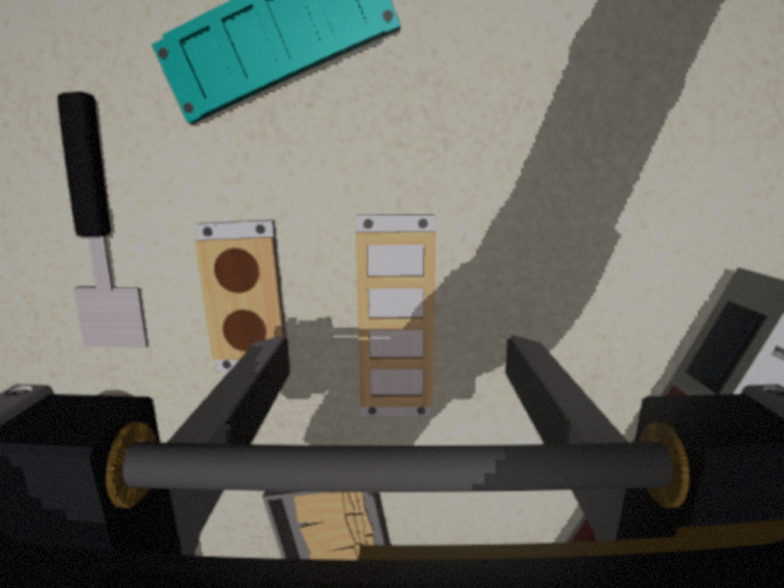

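Picture 8: the gripper is aligned with the four-pocket jig at (395,313), and there is clear room for the fingers on both sides of it.

Request:
move_arm(increments=[{"tx": 0, "ty": 0.025, "tz": 0, "twist": -0.2}, {"tx": 0, "ty": 0.02, "tz": 0, "twist": 0}, {"tx": 0, "ty": 0, "tz": 0.035, "twist": 0}, {"tx": 0, "ty": 0, "tz": 0.035, "twist": 0}, {"tx": 0, "ty": 0, "tz": 0.035, "twist": 0}, {"tx": 0, "ty": 0, "tz": 0.035, "twist": 0}, {"tx": 0, "ty": 0, "tz": 0.03, "twist": 0}, {"tx": 0, "ty": 0, "tz": 0.01, "twist": 0}])

```text
time: 12.52
eef_pos: [0.4638, -0.266, 0.0154]
orientation: [-0.003, 0.699, 0.715, -0.001]
force: [-0.7, 0.3, 0.1]
width: 0.094
```

Request:
move_arm(increments=[{"tx": 0, "ty": 0, "tz": 0.006, "twist": 0}, {"tx": 0, "ty": 0, "tz": 0, "twist": 0}, {"tx": 0, "ty": 0, "tz": 0, "twist": 0}, {"tx": 0, "ty": 0, "tz": 0, "twist": 0}, {"tx": 0, "ty": 0, "tz": 0, "twist": 0}, {"tx": 0, "ty": 0, "tz": 0, "twist": 0}, {"tx": 0, "ty": 0, "tz": 0, "twist": 0}, {"tx": 0, "ty": 0, "tz": 0, "twist": 0}])

```text
time: 13.18
eef_pos: [0.466, -0.2674, 0.0133]
orientation: [0.0, 0.699, 0.715, 0.0]
force: [-0.3, 0.8, -0.6]
width: 0.0943
```

Request:
move_arm(increments=[{"tx": 0, "ty": 0, "tz": 0, "twist": 0}, {"tx": 0, "ty": 0, "tz": 0, "twist": 0}, {"tx": 0, "ty": 0, "tz": 0, "twist": 0}, {"tx": 0, "ty": 0, "tz": 0, "twist": 0}, {"tx": 0, "ty": 0, "tz": 0, "twist": 0}, {"tx": 0, "ty": 0, "tz": 0, "twist": 0}, {"tx": 0, "ty": 0, "tz": 0, "twist": 0}, {"tx": 0, "ty": 0, "tz": 0, "twist": 0}], claw=1)

```text
time: 13.85
eef_pos: [0.4658, -0.2675, 0.0127]
orientation: [0.0, 0.699, 0.715, -0.0]
force: [0.3, -0.1, -0.9]
width: 0.0636
```

Request:
move_arm(increments=[{"tx": 0, "ty": 0, "tz": -0.01, "twist": 0}, {"tx": 0, "ty": 0, "tz": -0.03, "twist": 0}, {"tx": 0, "ty": 0, "tz": -0.03, "twist": 0}, {"tx": 0, "ty": 0, "tz": -0.03, "twist": 5.8}, {"tx": 0, "ty": 0, "tz": -0.03, "twist": 5.8}, {"tx": 0, "ty": 0, "tz": -0.03, "twist": 5.8}, {"tx": 0, "ty": 0, "tz": -0.02, "twist": 5.8}, {"tx": 0, "ty": 0, "tz": 0, "twist": 0}])

```text
time: 14.52
eef_pos: [0.4678, -0.2681, 0.1971]
orientation: [0.003, 0.829, 0.559, 0.002]
force: [-0.1, -0.5, -4.0]
width: 0.0637
```

Run:
```python
from h import *
s,M=st()
D=np.array([.6208,.0618,0])-s['eef_pos'];print(D,M.T@D)
```

```text
t 14.52 tcp [ 0.4678 -0.2681  0.1971] xaz 67.9523175408983 F [-0.0972 -0.547  -4.0313] w 0.06367823211744095 q [ 0.3116  0.4956  0.231   1.8584 -0.1538  0.7974  1.8087]
[ 0.153   0.3299 -0.1971] [0.3633 0.0165 0.1971]
```

Request:
move_arm(increments=[{"tx": 0.02, "ty": 0.0015, "tz": 0, "twist": 0}, {"tx": 0.03, "ty": 0.0015, "tz": 0, "twist": 0}, {"tx": 0.03, "ty": 0.0015, "tz": 0, "twist": 0}, {"tx": 0.03, "ty": 0.0015, "tz": 0, "twist": 0}, {"tx": 0.03, "ty": 0.0015, "tz": 0, "twist": 0}, {"tx": 0.03, "ty": 0.0015, "tz": 0, "twist": 0}, {"tx": 0.03, "ty": 0.0015, "tz": 0, "twist": 0}, {"tx": 0.03, "ty": 0.0015, "tz": 0, "twist": 0}])

```text
time: 15.18
eef_pos: [0.5616, -0.0564, 0.1912]
orientation: [-0.001, 0.828, 0.561, -0.001]
force: [-0.6, -0.6, -3.3]
width: 0.0635
```

Request:
move_arm(increments=[{"tx": 0.03, "ty": 0.0015, "tz": 0, "twist": 0}, {"tx": 0.03, "ty": 0.0015, "tz": 0, "twist": 0}, {"tx": 0.03, "ty": 0.0015, "tz": 0, "twist": 0}, {"tx": 0.023, "ty": 0, "tz": 0, "twist": 0}, {"tx": 0.02, "ty": 0, "tz": 0, "twist": 0}, {"tx": 0, "ty": 0, "tz": 0, "twist": 0}, {"tx": 0, "ty": 0, "tz": 0, "twist": 0}, {"tx": 0, "ty": 0, "tz": 0, "twist": 0}])

```text
time: 15.85
eef_pos: [0.615, 0.0623, 0.1915]
orientation: [-0.0, 0.828, 0.56, -0.002]
force: [-0.4, -1.6, -3.4]
width: 0.0635
```

Run:
```python
from h import *
s,M=st()
D=np.array([.6208,.0618,0])-s['eef_pos'];print(D,M.T@D)
p=optics.camera('wrist');np.savez('w5.npz',**p);cv2.imwrite('pics/w5.png',cv2.resize(p['image'],(784,588),interpolation=cv2.INTER_CUBIC))
X=maskpts(p,np.ones((420,560),bool))
L=np.c_[(X-s['eef_pos'])@M]
k=L[(abs(L[:,0])<.05)&(abs(L[:,1])<.11)&(abs(L[:,2]-.002)<.012)&(abs(L[:,1])>.02)]
print(len(k),cv2.minAreaRect(k[:,:2].astype(np.float32)),np.percentile(k[:,1],[.5,99.5]))
for sgn in(-1,1):
  m=k[(k[:,1]*sgn>.02)];A=np.c_[m[:,1],np.ones(len(m))];print(len(m),np.percentile(m,[2,50,98],axis=0))
```

```text
t 15.85 tcp [0.615  0.0623 0.1915] xaz 68.15087714472521 F [-0.4174 -1.6041 -3.3931] w 0.06347478526060701 q [-0.2885  0.617   0.2315  1.6364 -0.1677  0.911   1.1948]
[ 0.0058 -0.0005 -0.1915] [0.0021 0.006  0.1915]
21333 ((0.0016615502536296844, 0.0006283745169639587), (0.18046042323112488, 0.06475431472063065), 89.96353912353516) [-0.0893  0.0892]
15425 [[-0.0291 -0.0883 -0.004 ]
 [ 0.0014 -0.0567  0.0011]
 [ 0.0324 -0.0216  0.0032]]
5908 [[-0.0292  0.0207 -0.0039]
 [ 0.0015  0.0368 -0.002 ]
 [ 0.0322  0.089   0.003 ]]
```

View pics/w5.png

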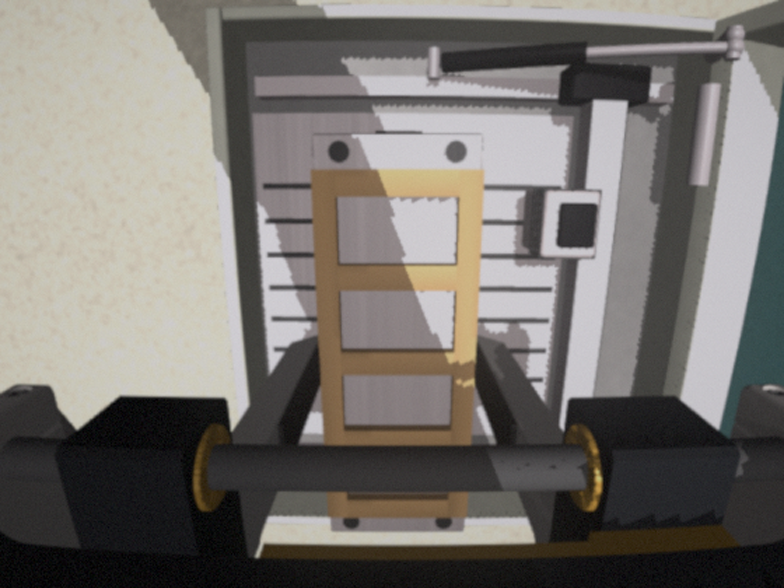

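Picture 9: the jig is held level over the bed and lies parallel to the tub. The upper catch just shows at (398,132), and the laser head at (570,222) is clear.

Request:
move_arm(increments=[{"tx": 0, "ty": 0.0028, "tz": 0.01, "twist": 0.15}, {"tx": 0, "ty": 0.0028, "tz": 0.02, "twist": 0}, {"tx": 0, "ty": 0, "tz": 0.02, "twist": 0}, {"tx": 0, "ty": 0, "tz": 0.02, "twist": 0}, {"tx": 0, "ty": 0, "tz": 0.02, "twist": 0}, {"tx": 0, "ty": 0, "tz": 0.014, "twist": 0}, {"tx": 0, "ty": 0, "tz": 0, "twist": 0}, {"tx": 0, "ty": 0, "tz": 0, "twist": 0}])

```text
time: 16.57
eef_pos: [0.6209, 0.0601, 0.0878]
orientation: [-0.0, 0.83, 0.558, -0.001]
force: [-0.0, -0.1, -2.8]
width: 0.0637
```

Run:
```python
from h import *
s,M=st()
D=np.array([.6202,.0602,0])-s['eef_pos'];print(D,M.T@D)
```

```text
t 16.57 tcp [0.6209 0.0601 0.0878] xaz 67.88601138111308 F [-0.0369 -0.1474 -2.819 ] w 0.06374472261667154 q [-0.2596  0.7525  0.1953  1.7039 -0.2049  0.7074  1.2256]
[-0.0007  0.0001 -0.0878] [-0.0001 -0.0005  0.0878]
```

Request:
move_arm(increments=[{"tx": 0, "ty": -0.0003, "tz": 0.003, "twist": 0}, {"tx": 0, "ty": 0, "tz": 0.004, "twist": 0}, {"tx": 0, "ty": 0, "tz": 0.004, "twist": 0}, {"tx": 0, "ty": 0, "tz": 0.004, "twist": 0}, {"tx": 0, "ty": 0, "tz": 0.004, "twist": 0}, {"tx": 0, "ty": 0, "tz": 0.002, "twist": 0}, {"tx": 0, "ty": 0, "tz": 0, "twist": 0}, {"tx": 0, "ty": 0, "tz": 0, "twist": 0}])

```text
time: 17.23
eef_pos: [0.6213, 0.0614, 0.0676]
orientation: [-0.0, 0.829, 0.559, -0.0]
force: [-0.5, 0.3, -2.6]
width: 0.0638
```

Request:
move_arm(increments=[{"tx": 0, "ty": 0, "tz": 0.002, "twist": 0}, {"tx": 0, "ty": 0, "tz": 0.002, "twist": 0}, {"tx": 0, "ty": 0, "tz": 0.002, "twist": 0}, {"tx": 0, "ty": 0, "tz": 0.002, "twist": 0}, {"tx": 0, "ty": 0, "tz": 0.001, "twist": 0}, {"tx": 0, "ty": 0, "tz": 0, "twist": 0}, {"tx": 0, "ty": 0, "tz": 0, "twist": 0}, {"tx": 0, "ty": 0, "tz": 0, "twist": 0}])

```text
time: 17.9
eef_pos: [0.6219, 0.0615, 0.0592]
orientation: [0.0, 0.829, 0.559, 0.001]
force: [-0.7, -0.3, 3.6]
width: 0.0638
```

Request:
move_arm(increments=[{"tx": 0, "ty": 0, "tz": 0.0015, "twist": 0}, {"tx": 0, "ty": 0, "tz": 0.0015, "twist": 0}, {"tx": 0, "ty": 0, "tz": 0.0015, "twist": 0}, {"tx": 0, "ty": 0, "tz": 0.0015, "twist": 0}, {"tx": 0, "ty": 0, "tz": 0, "twist": 0}, {"tx": 0, "ty": 0, "tz": 0, "twist": 0}, {"tx": 0, "ty": 0, "tz": 0, "twist": 0}, {"tx": 0, "ty": 0, "tz": 0, "twist": 0}])

```text
time: 18.57
eef_pos: [0.6198, 0.062, 0.0518]
orientation: [-0.001, 0.829, 0.559, -0.001]
force: [-3.4, 3.5, -2.9]
width: 0.0636
```

Request:
move_arm(increments=[{"tx": 0, "ty": 0, "tz": 0.0015, "twist": 0}, {"tx": 0, "ty": 0, "tz": 0.0015, "twist": 0}, {"tx": 0, "ty": 0, "tz": 0.0015, "twist": 0}, {"tx": 0, "ty": 0, "tz": 0.0015, "twist": 0}, {"tx": 0, "ty": 0, "tz": 0, "twist": 0}, {"tx": 0, "ty": 0, "tz": 0, "twist": 0}, {"tx": 0, "ty": 0, "tz": 0, "twist": 0}, {"tx": 0, "ty": 0, "tz": 0, "twist": 0}])

```text
time: 19.23
eef_pos: [0.6219, 0.0611, 0.0476]
orientation: [0.0, 0.829, 0.559, 0.0]
force: [-4.2, 1.7, 5.5]
width: 0.064
```

```bash
cat > chk.py <<'E'
from h import *
s,M=st()
a=np.radians(68);ex=np.array([np.cos(a),np.sin(a)]);ey=np.array([-ex[1],ex[0]]);c=np.array([.6208,.0605])
for n in('wrist','side','scene'):
    p=optics.camera(n);np.savez(f'c_{n}.npz',**p)
    X=maskpts(p,np.ones((420,560),bool));L=np.c_[(X[:,:2]-c)@ex,(X[:,:2]-c)@ey,X[:,2]-.035]
    print(n)
    for lo,hi in[(-.091,-.079),(-.074,-.065),(-.055,-.02),(.02,.055),(.065,.074),(.079,.091)]:
        m=(L[:,1]>lo)&(L[:,1]<hi)&(abs(L[:,0])<.026)&(abs(L[:,0])>.014)&(L[:,2]<.04);print(' y',lo,m.sum(),'top z mm',np.percentile(L[m,2],[10,50,90])*1000 if m.sum() else '')
E
python3 chk.py
```

```text
t 19.23 tcp [0.6219 0.0611 0.0476] xaz 67.94570426209455 F [-4.2249  1.707   5.4801] w 0.0640099617861469 q [-0.25    0.8089  0.1775  1.7226 -0.2185  0.6282  1.2367]
wrist
 y -0.091 323 top z mm [10.1514 10.9459 11.7409]
 y -0.074 481 top z mm [12.6142 15.4839 16.4331]
 y -0.055 1267 top z mm [10.2593 14.5008 16.1843]
 y 0.02 2805 top z mm [10.1721 12.3379 16.2026]
 y 0.065 806 top z mm [11.107  15.48   16.3823]
 y 0.079 995 top z mm [ 9.8075 10.8183 11.7998]
side
 y -0.091 23 top z mm [ 7.7944 10.1842 12.5043]
 y -0.074 15 top z mm [11.9016 14.0529 17.1988]
 y -0.055 35 top z mm [ 8.8295 12.3153 16.4382]
 y 0.02 46 top z mm [ 7.7997 11.8725 15.8788]
 y 0.065 13 top z mm [10.5529 12.9966 15.5077]
 y 0.079 16 top z mm [ 7.4668 10.2216 10.7789]
scene
 y -0.091 33 top z mm [-787.9222    8.4234   12.5429]
 y -0.074 22 top z mm [-789.1976   11.0468   16.5563]
 y -0.055 97 top z mm [-788.4504    8.653    15.8901]
 y 0.02 68 top z mm [-792.0437 -780.1462   17.3161]
 y 0.065 11 top z mm [-790.6161 -786.2557 -778.7784]
 y 0.079 12 top z mm [-790.7374 -786.601  -777.358 ]
```

Request:
move_arm(increments=[{"tx": 0, "ty": 0, "tz": 0.0015, "twist": 0}, {"tx": 0, "ty": 0, "tz": 0.0015, "twist": 0}, {"tx": 0, "ty": 0, "tz": 0.001, "twist": 0}, {"tx": 0, "ty": 0, "tz": 0, "twist": 0}, {"tx": 0, "ty": 0, "tz": 0, "twist": 0}, {"tx": 0, "ty": 0, "tz": 0, "twist": 0}, {"tx": 0, "ty": 0, "tz": 0, "twist": 0}, {"tx": 0, "ty": 0, "tz": 0, "twist": 0}])

```text
time: 20.05
eef_pos: [0.6223, 0.0609, 0.0472]
orientation: [0.001, 0.829, 0.559, 0.001]
force: [-11.7, 1.5, 31.3]
width: 0.0632
```

Firm bottom contact at 31 N. I relieve the press, release and rise.

Request:
move_arm(increments=[{"tx": 0, "ty": 0, "tz": -0.002, "twist": 0}, {"tx": 0, "ty": 0, "tz": -0.002, "twist": 0}, {"tx": 0, "ty": 0, "tz": 0, "twist": 0}, {"tx": 0, "ty": 0, "tz": 0, "twist": 0}, {"tx": 0, "ty": 0, "tz": 0, "twist": 0}, {"tx": 0, "ty": 0, "tz": 0, "twist": 0}, {"tx": 0, "ty": 0, "tz": 0, "twist": 0}, {"tx": 0, "ty": 0, "tz": 0, "twist": 0}], claw=-0.8)

```text
time: 20.72
eef_pos: [0.6213, 0.0614, 0.0465]
orientation: [-0.0, 0.829, 0.559, -0.0]
force: [-0.0, 0.1, -0.3]
width: 0.0847
```

Request:
move_arm(increments=[{"tx": 0, "ty": 0, "tz": -0.01, "twist": 0}, {"tx": 0, "ty": 0, "tz": -0.02, "twist": 0}, {"tx": 0, "ty": 0, "tz": -0.03, "twist": 0}, {"tx": 0, "ty": 0, "tz": -0.03, "twist": 0}, {"tx": 0, "ty": -0.03, "tz": -0.03, "twist": 0}, {"tx": 0, "ty": -0.03, "tz": -0.03, "twist": 0}, {"tx": 0, "ty": 0, "tz": 0, "twist": 0}, {"tx": 0, "ty": 0, "tz": 0, "twist": 0}])

```text
time: 21.38
eef_pos: [0.5672, 0.0846, 0.1982]
orientation: [0.001, 0.829, 0.56, 0.002]
force: [0.8, 0.5, -0.1]
width: 0.0848
```

```bash
python3 chk.py
python3 - <<'E'
import cv2,numpy as np
a=np.load('c_wrist.npz')['image'];b=np.load('c_side.npz')['image'][80:260,200:440]
a=a[40:320,130:430];cv2.imwrite('pics/c.png',np.hstack([cv2.resize(a,(429,400),interpolation=cv2.INTER_CUBIC),cv2.resize(b[:, :200],(371,400),interpolation=cv2.INTER_CUBIC)]))
E
```

```text
t 21.38 tcp [0.5672 0.0846 0.1982] xaz 68.05763197726792 F [ 0.7524  0.4716 -0.1111] w 0.08477819109251009 q [-0.3532  0.5433  0.2401  1.7629 -0.1655  0.8507  1.1504]
wrist
 y -0.091 20 top z mm [10.0136 10.8388 11.7202]
 y -0.074 171 top z mm [10.6051 15.1792 16.4681]
 y -0.055 611 top z mm [10.166  12.103  16.2914]
 y 0.02 766 top z mm [10.1872 12.7022 16.287 ]
 y 0.065 187 top z mm [14.7504 15.5993 16.5619]
 y 0.079 295 top z mm [ 2.751  10.6161 11.8401]
side
 y -0.091 19 top z mm [ 8.9439 10.3483 12.934 ]
 y -0.074 17 top z mm [12.9627 16.086  18.0575]
 y -0.055 62 top z mm [ 8.4547 12.3149 16.1854]
 y 0.02 55 top z mm [ 8.6664 13.6925 16.437 ]
 y 0.065 11 top z mm [11.7242 13.4015 16.051 ]
 y 0.079 17 top z mm [ 6.8564  9.4927 11.8137]
scene
 y -0.091 37 top z mm [-789.2718    2.9595   12.9056]
 y -0.074 28 top z mm [-788.2208 -776.1498   15.9344]
 y -0.055 100 top z mm [-788.6017    6.9689   15.7757]
 y 0.02 101 top z mm [-788.399     7.6629   17.2913]
 y 0.065 25 top z mm [-790.2051   11.2634   15.8585]
 y 0.079 20 top z mm [-791.5012 -779.6253   11.6007]
```

View pics/c.png

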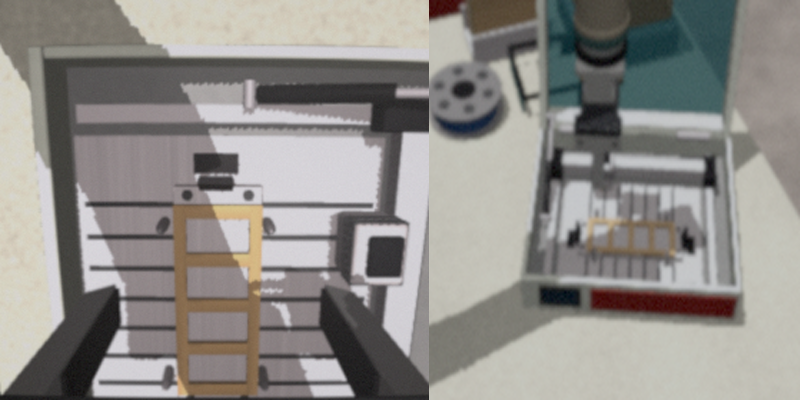

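Picture 10: the jig lies flat between the studs and the near catch hooks over its tab at (215,183). The far end is hidden, so I back off and look again.

Request:
move_arm(increments=[{"tx": 0, "ty": -0.02, "tz": -0.01, "twist": 0}, {"tx": 0, "ty": -0.02, "tz": -0.02, "twist": 0}, {"tx": 0, "ty": -0.02, "tz": -0.02, "twist": 0}, {"tx": 0, "ty": 0, "tz": -0.01, "twist": 0}, {"tx": 0, "ty": 0, "tz": 0, "twist": 0}, {"tx": 0, "ty": 0, "tz": 0, "twist": 0}, {"tx": 0, "ty": 0, "tz": 0, "twist": 0}, {"tx": 0, "ty": 0, "tz": 0, "twist": 0}])

```text
time: 22.2
eef_pos: [0.5113, 0.1052, 0.2543]
orientation: [-0.0, 0.83, 0.558, -0.001]
force: [0.5, 0.5, -0.4]
width: 0.0846
```

```bash
python3 chk.py|sed -n 1,8p
python3 - <<'E'
from h import *
p=dict(np.load('c_wrist.npz'))
for k in ('fx','fy','cx','cy','k1'):p[k]=float(p[k])
a=p['image'][60:330,200:370];cv2.imwrite('pics/d.png',cv2.resize(a,None,fx=2.2,fy=2.2,interpolation=cv2.INTER_CUBIC))
X=maskpts(p,np.ones((420,560),bool));t=np.radians(68);ex=np.array([np.cos(t),np.sin(t)]);ey=np.array([-ex[1],ex[0]]);c=np.array([.6208,.0605])
L=np.c_[(X[:,:2]-c)@ex,(X[:,:2]-c)@ey,X[:,2]-.035]
k=L[(L[:,2]>.007)&(L[:,2]<.018)&(abs(L[:,0])<.034)&(abs(L[:,1])<.11)];print('jig',cv2.minAreaRect(k[:,:2].astype(np.float32)))
m=(L[:,2]>.068)&(L[:,2]<.08)&(abs(L[:,0]-.1)<.06)&(abs(L[:,1])<.15);print('head',np.percentile(L[m],[2,98],axis=0))
for s in(1,-1):
  m=(L[:,1]*s>.08)&(L[:,1]*s<.115)&(abs(L[:,0])<.012)&(L[:,2]>.013)&(L[:,2]<.04);print('catch',s,m.sum(),np.percentile(L[m],[3,50,97],axis=0)*1000)
E
```

```text
t 22.2 tcp [0.5113 0.1052 0.2543] xaz 67.8873682240166 F [ 0.5117  0.5439 -0.3725] w 0.08458090438425683 q [-0.4435  0.4077  0.2646  1.8228 -0.1288  0.9298  1.0627]
wrist
 y -0.091 0 top z mm 
 y -0.074 0 top z mm 
 y -0.055 416 top z mm [10.0358 13.9092 16.2237]
 y 0.02 487 top z mm [10.2294 13.3636 16.4089]
 y 0.065 118 top z mm [14.9749 15.7059 16.6464]
 y 0.079 223 top z mm [ 1.936  10.7118 11.8658]
jig ((0.00025595352053642273, 0.025517504662275314), (0.06732137501239777, 0.1690806746482849), 0.6442580223083496)
head [[0.0983 0.0593 0.0681]
 [0.1571 0.1499 0.0794]]
catch 1 155 [[-10.0705  89.1143  13.994 ]
 [  0.9175  95.2029  29.3971]
 [ 11.537   96.98    32.2425]]Traceback (most recent call last):
  File "<stdin>", line 10, in <module>
    return _quantile_unchecked(
        a, q, axis, out, overwrite_input, method, keepdims, weights)
    return _ureduce(a,
                    func=_quantile_ureduce_func,
    ...<5 lines>...
                    overwrite_input=overwrite_input,
                    method=method)
    r = func(a, **kwargs)
    result = _quantile(arr,
                       quantiles=q,
    ...<2 lines>...
                       out=out,
                       weights=wgt)
    slices_having_nans = np.isnan(arr[-1, ...])
                                  ~~~^^^^^^^^^
IndexError: index -1 is out of bounds for axis 0 with size 0
```

View pics/d.png

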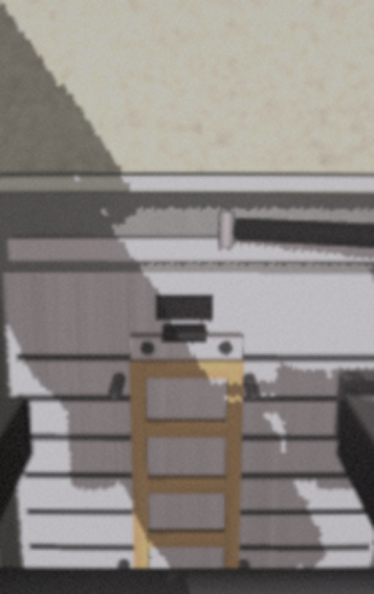

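Picture 11: I moved the wrong way, so it again shows only the near catch, which is clicked over its tab. I move to the far end.

Request:
move_arm(increments=[{"tx": 0, "ty": 0.036, "tz": 0, "twist": 0}, {"tx": 0, "ty": 0.036, "tz": 0, "twist": 0}, {"tx": 0, "ty": 0.036, "tz": 0, "twist": 0}, {"tx": 0, "ty": 0.036, "tz": 0, "twist": 0}, {"tx": 0, "ty": 0.036, "tz": 0, "twist": 0}, {"tx": 0, "ty": 0.036, "tz": 0, "twist": 0}, {"tx": 0, "ty": 0.034, "tz": 0, "twist": 0}, {"tx": 0, "ty": 0, "tz": 0, "twist": 0}])

```text
time: 23.02
eef_pos: [0.747, 0.0073, 0.2526]
orientation: [0.002, 0.83, 0.557, -0.001]
force: [-0.4, -1.2, -0.2]
width: 0.0847
```

```bash
python3 chk.py|sed -n 1,8p
python3 - <<'E'
from h import *
P={}
for n in('wrist','side','scene'):
    p=dict(np.load(f'c_{n}.npz'))
    for k in ('fx','fy','cx','cy','k1'):p[k]=float(p[k])
    P[n]=p
p=P['wrist']
a=p['image'][40:310,150:410];s=P['side']['image'][20:245,200:420]
cv2.imwrite('pics/d2.png',np.hstack([cv2.resize(a,(433,450),interpolation=cv2.INTER_CUBIC),cv2.resize(s,(365,450))]))
X=maskpts(p,np.ones((420,560),bool));t=np.radians(68);ex=np.array([np.cos(t),np.sin(t)]);ey=np.array([-ex[1],ex[0]]);c=np.array([.6208,.0605])
L=np.c_[(X[:,:2]-c)@ex,(X[:,:2]-c)@ey,X[:,2]-.035]
k=L[(L[:,2]>.007)&(L[:,2]<.018)&(abs(L[:,0])<.034)&(abs(L[:,1])<.11)];print('jig',cv2.minAreaRect(k[:,:2].astype(np.float32)))
for s in(1,-1):
  m=(L[:,1]*s>.08)&(L[:,1]*s<.115)&(abs(L[:,0])<.012)&(L[:,2]>.013)&(L[:,2]<.04);print('catch',s,m.sum(),np.percentile(L[m],[3,50,97],axis=0)*1000 if m.sum() else '')
X=maskpts(P['side'],np.ones((420,560),bool));L=np.c_[(X[:,:2]-c)@ex,(X[:,:2]-c)@ey,X[:,2]]
m=(L[:,2]>.15)&(L[:,2]<.42)&(L[:,0]>.17)&(L[:,0]<.32)&(abs(L[:,1])<.17);f=np.polyfit(L[m,2],L[m,0],1);print('hood lean from vertical',m.sum(),np.arctan(f[0]))
E
```

```text
t 23.02 tcp [0.747  0.0073 0.2526] xaz 67.72186265830157 F [-0.4187 -1.2488 -0.1851] w 0.08474796159534875 q [-0.168   0.7693  0.2578  1.1442 -0.1839  1.2489  1.2598]
wrist
 y -0.091 201 top z mm [ 9.8463 10.8227 11.991 ]
 y -0.074 165 top z mm [10.9331 15.4    16.4497]
 y -0.055 689 top z mm [ 9.8768 12.4005 16.3018]
 y 0.02 752 top z mm [ 9.9575 12.0662 16.2848]
 y 0.065 145 top z mm [10.8915 15.1014 16.4718]
 y 0.079 0 top z mm 
jig ((0.00013928860425949097, -0.01972494274377823), (0.06783700734376907, 0.18050290644168854), 0.06881870329380035)
catch 1 0 
catch -1 204 [[-10.465  -97.1779  14.7275]
 [  0.738  -92.8596  27.3458]
 [ 11.1205 -88.2035  31.8729]]
hood lean from vertical 6261 0.0328557989852965
```

View pics/d2.png

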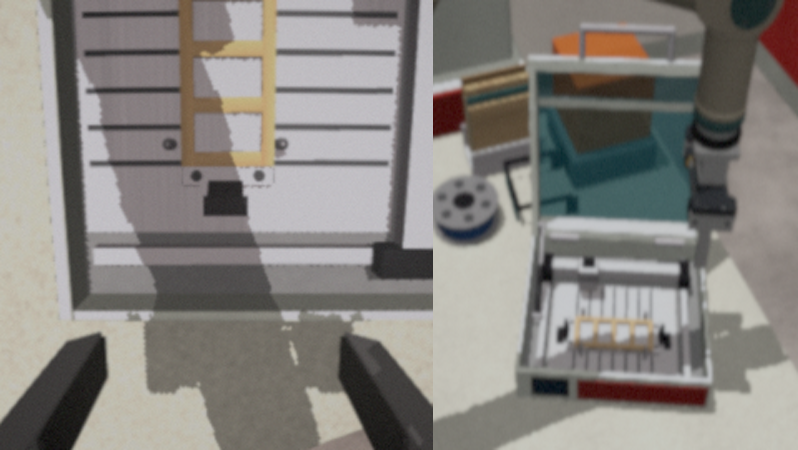

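Picture 12: the far catch hooks over its tab at (226,193), the jig is flat, the hood stands open and the arm touches nothing. I hand in.

```bash
python3 -c "
from station import bot
print(bot.close_job())"
```

```text
the job is handed in; nothing more can be done
None
```

I lifted the hood by its handle through about 1.68 rad and let go. It stayed open on its own. I then set the four-pocket plywood jig between the catches, pressed it home and handed the job in at about 23 s, with the arm clear of everything.

**Last checks on the jig:**
- **Flat:** both end tabs read about 10.8 mm above the bed. A seated tab should read 10 mm and the cameras are good to about 2 mm, so it lies flat.
- **Catches:** both hook over the tabs. Their inner edges lie symmetrically, about 88–89 mm from the seat's centre.
- **In place:** the jig is centred within about 1 mm across its width and is parallel to the bed's y axis. The final press bottomed out at 31 N.

**What disagreed or was not measured:**
- **Hood angle:** my depth fit of the hood's lean gave only 0.03 rad past vertical, about 1.60 rad of lift. It probably mixed in points from behind the tinted panel. I relied on the release angle and the pictures instead.
- **Seat position:** the wrist camera and the fixed cameras disagreed by about 2 mm, so I used a point between them.
- **Laser head and other objects:** I judged these by eye and did not measure them. The pictures show no sign that anything moved.

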